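# Load a sample carousel and index it on its hidden high spot

### The arm

A 6-joint arm with a two-finger parallel gripper is mounted at the origin on the work surface. World frame = base frame: x ahead of the robot, y to its left, z up, the work surface at z = 0. Lengths are in mm, angles in rad, forces in N, time in s.
With the tool pointing down it reaches from about 350 to 775 mm from the base axis. Payload 7.3 kg.
Tool frame: the origin (TCP) lies at the very end of the fingers, on their centre line; the grasp point (between the pads) lies 19 mm behind it; z points along the fingers, y is the direction in which the jaws open and shut (so a half turn about z gives the same grasp; the last joint's range is limited). The gripper opens to 92 mm and grips with 3 to 60 N. Pads are 19 mm wide; open, the fingers measure 130 mm over their backs; the gripper's body (75 mm by 190 mm) begins 47 mm behind the grasp point.
Start: joints at [-1.387, 0.342, 1.524, -0, 1.275, -0.146], TCP at [170.046, -496.718, 226.741] pointing down, gripper open.
Joint ranges: [-2.53, 2.53], [-0.77, 2.02], [0.04, 2.7], [-1, 4.14], [0.28, 2.66], [-3.11, 3.11]. Speed limits (rad/s): [2.57, 2.57, 3.14, 3.14, 3.14, 3.14].

### API

Orientations are given as a rotation vector (axis times angle).
In Python, from workcell import get_obs, grab_frame, camera_params, close_job gives the robot as it stands. The module is installed in compiled form; this text tells all that it offers.
- The arm moves only by the tool jog_arm, never from a script. Its argument "plan" is one flat list of numbers, 4 for each row, row after row: the shift along the tool's x, y, z in mm, then the turn about the tool's z in degrees. A call has 1 to 20 rows; each row is the pose to reach, as a shift and turn from the pose commanded when the call began, along the tool's axes at that moment; what a row does not reach only later rows make up. A row lasts 1/12 s, in which the tool goes at most 41.7 mm and 7.16 degrees, less where a joint would pass 70% of its speed; a pose out of reach is approached as far as the arm can. A call with a gripper value outside its range is refused whole. "gripper" is the finger opening in mm, from 0 to 91.8, set as the call begins (left out, the last holds). The fingers move at their own pace and stop on an object; the grip force is fixed at half the most. Time passes only in rows, so rows that repeat a pose let the fingers close. It gives the time, the measured TCP pose, the force and the opening at its end, in the units of the state.
- get_obs(): the state, without advancing time (a new reading comes with each control period).
- grab_frame(name): name is "side" or "top"; returns the picture (420x560x3 uint8, red, green, blue); there is no depth.
- camera_params(name): a dict with "fx", "fy", "cx", "cy" (pixels), "origin" and "orientation" of the camera in the world. Camera axes: x right, y up, looking along -z (the intrinsics and any distortion apply to the point x, -y, -z); pixel columns grow to the right and rows downward; lengths in mm; the calibration is good to about 2 mm. A picture is of the moment at which its call begins. camera_params takes no time and is no camera call.
- close_job(): hands the job in, once; it reports no verdict.
The state is a dict: "time_s": time; "joint_positions": joint angles; "joint_vel": joint speeds; "effort": joint torques, N m; "tcp_pos": TCP position; "tcp_rot": TCP orientation; "contact_force": force on the tool from outside, world axes, zero at the start; "torque": the same for the moment, N m; "finger_gap": finger opening in mm.
Only numpy, scipy, OpenCV 4.12 (cv2) and the standard library are available. Lean on these libraries where they do the work, as an engineer would, in place of code of your own. Each camera call takes 0.05 s, during which the arm holds its last target. There are 200 camera calls.

### The job

Slide the yellow-tabbed gate of the sample processor fully aside, carry the sample carousel (lift it by its black knob; its red finger handle is for turning) from the blue mat into the processor's cup so that it sits fully home, and slide the gate fully back over its rim. Then turn the carousel slowly (less than half a turn a second) from a low dial reading to find where the lug hidden under the rim lifts the dial's red needle to its highest reading, the green mark, and leave it stopped there. Leave the other things on the table where they are.

Things in the scene. Friction and masses are not known exactly. Their poses are not given: they have to be found in the camera images.
- processor: Fixed sample processor, place and yaw vary: white drum, diameter 200, deck 55 high. Origin under the drum's centre on the table, z up. The gate slides on a white block (89 high) on its +y side, y = 92 to 177; the teal dial pod (diameter 68, 80 high, needle to 90) is centred at x = +135, y = 0.
- probe (a point): Tip, when free, of the steel probe pin that stands up from the processor's deck, 79.8 above the table, 62 from the seat along the processor's +x. A spring (about 1 N) pushes it up against the underside of the carousel's rim. The point is fixed; it does not move with the pin.
- seat (a point): Centre of the floor of the aluminium cup in the middle of the deck, on the cup's turning axis, 61 above the table; z up, axes along the processor's. The cup turns on a vertical bearing with little friction; inner diameter 87, 12 deep.
- gate (a joint): Slide of the steel retaining gate, in metres: 0 = closed (its tongue reaches 11 mm in over the carousel's rim, 4 mm above it), 0.036 = fully aside at its stop; grows along the processor's +y. Friction about 2.5 N, stays where left. It starts closed or nearly so.
- gate_tab (a point): Centre of the top edge of the gate's yellow upright tab, 152 above the table, 118 from the seat axis (along the processor's +y) when closed. The tab is 40 wide along the processor's x, 10 thick along its y, and stands 48 clear above the gate's carriage; grip it across its thickness, or push it. The point moves with the gate.
- carousel: Loose sample carousel, about 0.7 kg: white disc, teal rim, diameter 170, rim and skirt 9 to 26 above the origin, which is the centre of the underside of its foot (z up). Foot: diameter 84, 18 high, lower edge chamfered 5 x 6. Vials to 38 high on the 58 radius. Black lifting knob on the axis, red finger handle at x = +58. It starts on its foot on the blue mat.
- lift_knob (a point): Centre of the top of the carousel's black lifting knob: diameter 26, 43 tall, its top 76 above the carousel's origin. It swivels freely, so it can carry the carousel but cannot turn it.
- finger_handle (a point): Centre of the top of the red finger handle: diameter 16, its red sleeve 50 tall, top 88 above the carousel's origin, 58 out from the axis. The sleeve spins freely on its pin, so a hand of fixed orientation can lead it round a 58 radius circle about the seat, and gives 6 mm up or down on a soft spring; pulled or pressed beyond that it tips the carousel. Turns endlessly either way with under 1 N.
- mat: Blue mat fixed on the table, 200 x 200 x 4 thick; origin under its centre. The carousel starts at its middle.
- needle (a joint): Angle (rad, clockwise from above) of the dial's red needle, 29 long; 300 rad per metre of pin travel. About 0 with the cup empty, 0.2 with the carousel home and the lug elsewhere, about 1.4 (green mark) with the lug's crest on the pin. The lug, unseen under the rim at an angle that varies, is 4 high, on the 62 radius, crest 8 long, a 20 long ramp each side.
- jar: Bystander: amber jar, diameter 52, 75 high; origin under its centre.
- beaker: Bystander: glass beaker, diameter 66, 80 high; origin under its centre.
- wash_bottle: Bystander: white bottle with a blue cap, diameter 68, 160 high; origin under its centre.
- vial_rack: Bystander: orange divided tray, 90 x 70 x 35; origin under its centre.
- dish: Bystander: clear closed dish, diameter 90, 14 high; origin under its centre.
- driver: Bystander: screwdriver with a green handle, lying along its x.
- clamp_ring: Bystander: aluminium ring, diameter 52, bore 34, 14 high; origin under its centre.

How it is judged:
By the outcome, as a careful person would: the job done as asked, in the order asked, and still so for the second after the job is handed in, with the robot touching nothing.
It also fails if it takes over 72 s, if anything falls off the work surface, if the arm or the gripper's body presses on something with over 40 N, if the wrist force passes 120 N, or if a joint passes its speed limit or range.

## Working session

There is one attempt and no reset: what is moved stays moved. The work goes in short steps, Python scripts to look and compute and a tool call to move; the robot and the scene stay as the last step left them, time stands still between calls to the robot, and variables do not carry over. Pictures are saved under pics/ and viewed, about 8 in all and at most 12, crops included, and the job is handed in when it is done.

Besides the shell and the picture viewer there is one more tool, called after ">>>" in YAML: its name, and indented under it one key for each argument. jog_arm: Moves the arm, as the interface text tells. Its arguments: {"type":"object","properties":{"plan":{"type":"array"},"gripper":{"type":"number"}},"required":["plan"]}

```bash
mkdir -p pics
python3 - <<'E'
from workcell import *
import cv2,numpy as np
for n in("side","top"):
    p=camera_params(n);print(n,p)
    cv2.imwrite(f"pics/{n}0.png",cv2.resize(grab_frame(n)[:,:,::-1],(800,600),interpolation=cv2.INTER_CUBIC))
o=get_obs();print({k:np.round(v,3) for k,v in o.items()})
E
```

```text
side {'fx': 447.9775013410497, 'fy': 447.9775013410497, 'cx': 269.4662263659853, 'cy': 208.94975357438454, 'origin': array([ 323.64764979, -730.93139296,  726.92565499]), 'orientation': array([ 0.91088759, -0.14518636, -0.24912352])}
top {'fx': 499.8324860070646, 'fy': 499.8324860070646, 'cx': 273.7777954648225, 'cy': 206.85041084179414, 'origin': array([ 521.84950761,   71.03547697, 1219.31744846]), 'orientation': array([ 0.04252839, -0.06295382, -1.54290731])}
{'time_s': np.float64(0.1), 'joint_positions': array([-1.387,  0.343,  1.525,  0.   ,  1.275, -0.146]), 'joint_vel': array([ 0.002, -0.002, -0.002, -0.   ,  0.   ,  0.   ]), 'effort': array([ 2.000e-03, -4.320e+01, -2.447e+01,  7.200e-02,  5.300e-02,
       -0.000e+00]), 'tcp_pos': array([ 169.978, -496.356,  226.133]), 'tcp_rot': array([-3.098, -0.515, -0.   ]), 'contact_force': array([ 0.932,  0.666, -0.588]), 'torque': array([-0.002, -0.01 , -0.025]), 'finger_gap': np.float64(91.611)}
```

View pics/side0.png

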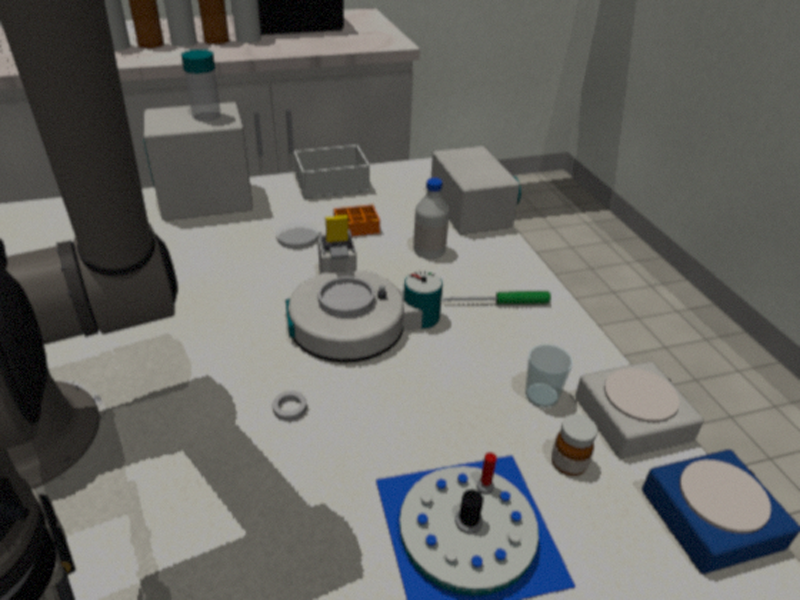

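View pics/top0.png

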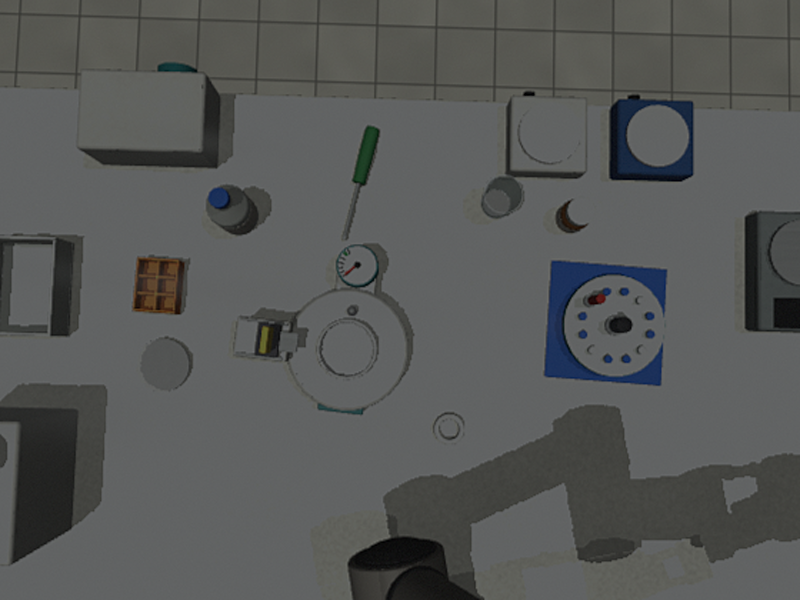

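The side view shows the gate tab top at about (336,218), the cup at (347,296), the knob top at (471,493) and the handle top at (490,456). The top view shows the tab at (264,340), the cup at (347,348), the dial at (357,265), the knob at (621,324) and the handle at (597,298). Next I'll crop and zoom for exact pixels.

```bash
cat > h.py <<'E'
from workcell import *
import cv2,numpy as np
from scipy.spatial.transform import Rotation as R
def ray(n,u,v):
    p=camera_params(n);d=np.array([(u-p['cx'])/p['fx'],-(v-p['cy'])/p['fy'],-1.])
    return p['origin'],R.from_rotvec(p['orientation']).apply(d)
def atz(n,u,v,z):
    o,d=ray(n,u,v);return o+d*(z-o[2])/d[2]
def proj(n,X):
    p=camera_params(n);c=R.from_rotvec(p['orientation']).inv().apply(np.atleast_2d(X)-p['origin'])
    return np.c_[p['cx']-p['fx']*c[:,0]/c[:,2],p['cy']+p['fy']*c[:,1]/c[:,2]]
def tri(a,b):
    (o1,d1),(o2,d2)=ray('side',*a),ray('top',*b)
    s=np.linalg.lstsq(np.c_[d1,-d2],o2-o1,rcond=None)[0]
    x,y=o1+s[0]*d1,o2+s[1]*d2;return (x+y)/2,np.linalg.norm(x-y)
def crop(im,x,y,w,h,W,H):
    return cv2.resize(im[y:y+h,x:x+w],(W,H),interpolation=cv2.INTER_CUBIC)
E
python3 - <<'E'
from h import *
s=grab_frame('side')[:,:,::-1];t=grab_frame('top')[:,:,::-1]
t=np.clip(t*1.8,0,255).astype('uint8')
# 5x zoom 80x60 crops -> 400x300
a=np.vstack([np.hstack([crop(s,195,140,120,90,400,300),crop(s,290,305,80,60,400,300)]),
 np.hstack([crop(t,160,160,130,97,400,300),crop(t,390,190,80,60,400,300)])])
for i in range(0,800,50): cv2.line(a,(i,0),(i,599),(0,255,0) if i%200==0 else (90,90,90),1) if i%100==0 else None
for i in range(0,600,100): cv2.line(a,(0,i),(799,i),(90,90,90),1)
cv2.imwrite('pics/c1.png',a)
E
```

```text
(no output)
```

View pics/c1.png

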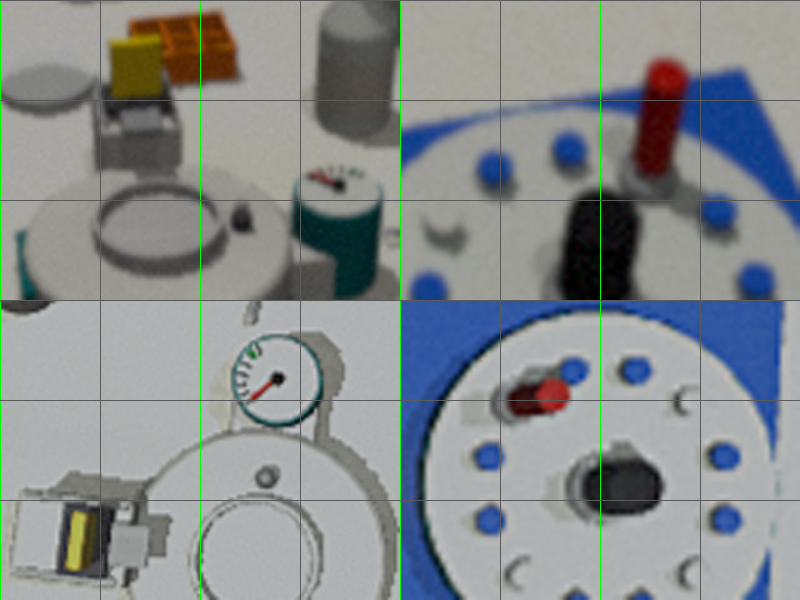

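Run:
```python
from h import *
for n,a,b in [('tab',(236.1,151.4),(184.4,237.9)),('hub',(297,195.5),(250.3,185.5)),('pin',(267.3,202.4),(246.4,216.9)),('cup',(243,207.8),(243.2,243.6)),('handle',(343.4,320.2),(420.6,209.2)),('knob',(330.5,347),(437.2,227.4))]:
    X,e=tri(a,b);print(n,X.round(1),e.round(1))
print('knob80',atz('top',437.2,227.4,80),atz('side',330.5,347,80))
print('handle92',atz('top',420.6,209.2,92),atz('side',343.4,320.2,92))
print('hub 90',atz('top',250.3,185.5,90),atz('side',297,195.5,90),'pin',atz('top',246.4,216.9,79.8),atz('side',267.3,202.4,79.8))
print('cup73',atz('top',243.2,243.6,73),atz('side',243,207.8,73),'tab',atz('top',184.4,237.9,152),atz('side',236.1,151.4,152))
# fit cup outer circle & drum in top by Hough
t=grab_frame('top');g=cv2.medianBlur(cv2.cvtColor(t,cv2.COLOR_RGB2GRAY),3)
g=cv2.convertScaleAbs(g,alpha=2)
for r in((17,24),(37,46),(30,38)):
    c=cv2.HoughCircles(g,cv2.HOUGH_GRADIENT_ALT if 0 else cv2.HOUGH_GRADIENT,1,300 if r[0]!=17 else 60,param1=100,param2=15,minRadius=r[0],maxRadius=r[1]);print(r,c[0][:4] if c is not None else None)
```

```text
tab [524.  246.  151.6] 2.7
hub [646.6 111.9  84.9] 1.4
pin [574.1 119.5  71.7] 1.1
cup [513.3 125.2  62.3] 0.1
handle [ 602.3 -276.6   89.8] 0.2
knob [ 562.1 -317.5   81.5] 0.1
knob80 [ 562.19405101 -318.02352017   80.        ] [ 562.62650737 -316.5390031    80.        ]
handle92 [ 602.03347036 -275.89849343   92.        ] [ 601.45878389 -278.17562819   92.        ]
hub 90 [645.3584099  111.88551455  90.        ] [644.6834425  105.05275816  90.        ] pin [574.28262974 118.98662756  79.8       ] [570.47689119 109.0839304   79.8       ]
cup73 [513.34354082 124.72006672  73.        ] [510.35252323 111.44224442  73.        ] tab [522.67898454 246.27417126 152.        ] [525.10639096 244.90854141 152.        ]
(17, 24) [[460.5  94.5  21.3]
 [243.5 242.5  21.7]
 [115.5 255.5  18.1]
 [559.5 175.5  21. ]]
(37, 46) [[243.5 244.5  41. ]]
(30, 38) [[429.5 227.5  35.1]]
```

```bash
cat >> h.py <<'E'
def goto(x,y,z,ang=None):
    """tool shift/turn to world TCP x,y,z with tool-y world heading ang(deg, mod 180)"""
    o=get_obs();M=R.from_rotvec(o['tcp_rot']);s=M.inv().apply(np.array([x,y,z])-o['tcp_pos'])
    ty=M.apply([0,1,0]);a=np.degrees(np.arctan2(ty[1],ty[0]));t=0
    if ang is not None: t=-((ang-a+90)%180-90)
    print('shift',s.round(1),'turn',round(t,1),'| now',o['tcp_pos'].round(1),'ty',a.round(1),'gap',o['finger_gap'].round(1),'F',o['contact_force'].round(1),'t',o['time_s'])
E
python3 -c "
from h import *
goto(460,-200,226,-95.3);goto(523.3,245.5,200,-95.3)
print(get_obs()['tcp_rot'])"
```

```text
Traceback (most recent call last):
  File "h.py", line 23, in goto
    print('shift',s.round(1),'turn',round(t,1),'| now',o['tcp_pos'].round(1),'ty',a.round(1),'gap',o['finger_gap'].round(1),'F',o['contact_force'].round(1),'t',o['time_s'])
                                                                                                   ^^^^^^^^^^^^^^^^^^^^^
AttributeError: 'float' object has no attribute 'round'
```

```bash
sed -i "s/o\['finger_gap'\].round(1)/round(float(o['finger_gap']),1)/" h.py
python3 -c "
from h import *
goto(460,-200,226,-95.3);goto(523.3,245.5,200,-95.3)
print(get_obs()['tcp_rot'])"
```

```text
shift [ 370.4 -186.6    0.6] turn 24.2 | now [ 170.  -496.5  226.4] ty -71.1 gap 91.8 F [-0.3 -0.   0. ] t 0.25
shift [ 574.6 -587.6   26.8] turn 24.2 | now [ 170.  -496.5  226.4] ty -71.1 gap 91.8 F [-0.3 -0.   0. ] t 0.25
[-3.09830747e+00 -5.15639242e-01  2.26086227e-05]
```

>>> jog_arm:
  plan: [370,-187,0,24,370,-187,0,24,370,-187,0,24,370,-187,0,24,370,-187,0,24,370,-187,0,24,370,-187,0,24,370,-187,0,24,370,-187,0,24,575,-588,27,24,575,-588,27,24,575,-588,27,24,575,-588,27,24,575,-588,27,24,575,-588,27,24,575,-588,27,24,575,-588,27,24,575,-588,27,24,575,-588,27,24,575,-588,27,24]

```text
time_s: 1.92
tcp_pos: [516.9, 215.6, 201.3]
tcp_rot: [3.138, -0.14, 0.0]
contact_force: [1.1, -0.2, 0.8]
finger_gap: 92.2
```

```bash
python3 -c "
from h import *
goto(523.3,245.5,200,-95.3);goto(523.3,245.5,118,-95.3)"
```

```text
shift [  3.7 -30.3   1.3] turn 0.2 | now [516.9 215.6 201.3] ty -95.1 gap 92.2 F [ 1.1 -0.2  0.8] t 1.9167
shift [  3.7 -30.3  83.3] turn 0.2 | now [516.9 215.6 201.3] ty -95.1 gap 92.2 F [ 1.1 -0.2  0.8] t 1.9167
```

>>> jog_arm:
  plan: [4,-30,0,0,4,-30,0,0,4,-30,0,0]

```text
time_s: 2.17
tcp_pos: [523.3, 244.4, 200.8]
tcp_rot: [3.138, -0.135, -0.001]
contact_force: [0.3, -1.1, -0.3]
finger_gap: 91.3
```

Run:
```python
from h import *
s=grab_frame('side')[:,:,::-1];t=np.clip(grab_frame('top')[:,:,::-1]*1.8,0,255).astype('uint8')
cv2.imwrite('pics/c2.png',np.hstack([crop(s,190,100,100,100,400,400),crop(t,130,190,100,100,400,400)]))
goto(523.3,245.5,118,-95.3)
```

```text
shift [-0.3 -3.2 83.2] turn 0.2 | now [523.4 242.3 201.2] ty -95.1 gap 91.6 F [-0.7 -0.   0.1] t 2.2667
```

View pics/c2.png

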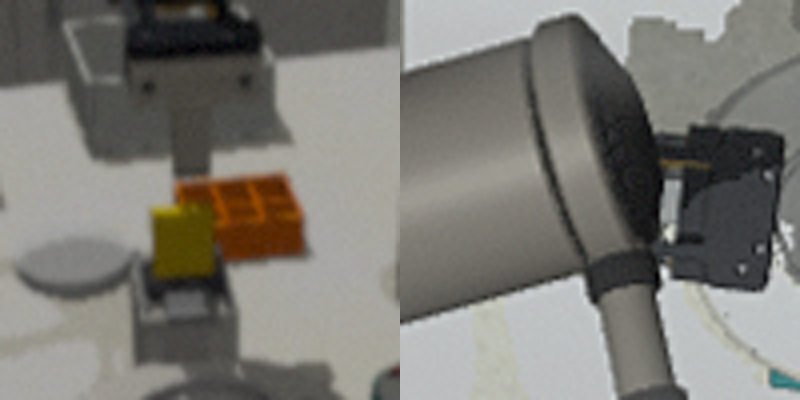

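The fingers are above the tab, which sits at about (183,240) in the crop, and are clear of the block. I'll descend and grip.

>>> jog_arm:
  plan: [0,-3,30,0,0,-3,60,0,0,-3,83,0,0,-3,83,0,0,-3,83,0]

```text
time_s: 2.68
tcp_pos: [523.6, 244.5, 118.3]
tcp_rot: [3.137, -0.143, -0.003]
contact_force: [-0.5, -0.6, 1.5]
finger_gap: 92.0
```

>>> jog_arm:
  plan: [0,0,0,0,0,0,0,0,0,0,0,0,0,0,0,0,0,0,0,0,0,0,0,0,0,0,0,0,0,0,0,0]
  gripper: 0

```text
time_s: 3.35
tcp_pos: [523.9, 245.9, 118.5]
tcp_rot: [3.138, -0.14, 0.0]
contact_force: [0.5, 1.0, -0.0]
finger_gap: 43.3
```

>>> jog_arm:
  plan: [0,0,0,0,0,0,0,0,0,0,0,0,0,0,0,0,0,0,0,0,0,0,0,0,0,0,0,0]

```text
time_s: 3.93
tcp_pos: [523.9, 245.9, 118.5]
tcp_rot: [3.138, -0.14, -0.0]
contact_force: [-0.3, -0.4, -0.4]
finger_gap: 9.8
```

```bash
python3 -c "
from h import *
goto(523.3,245.5,118,-95.3)"
```

```text
shift [-0.6  0.5  0.5] turn 0.2 | now [523.9 245.9 118.5] ty -95.1 gap 9.8 F [-0.3 -0.4 -0.4] t 3.9333
```

>>> jog_arm:
  plan: [0,-8,0,0,0,-16,0,0,0,-24,0,0,0,-30,0,0,0,-33,0,0,0,-34,0,0,0,-34,0,0]

```text
time_s: 4.52
tcp_pos: [527.1, 279.1, 118.4]
tcp_rot: [3.136, -0.139, -0.0]
contact_force: [0.2, -8.0, 1.2]
finger_gap: 9.5
```

>>> jog_arm:
  plan: [0,-1,0,0,0,-2,0,0,0,-2,0,0]

```text
time_s: 4.77
tcp_pos: [527.1, 279.2, 118.4]
tcp_rot: [3.133, -0.139, -0.002]
contact_force: [-1.2, -15.1, 3.0]
finger_gap: 10.0
```

>>> jog_arm:
  plan: [0,2,0,0,0,2,0,0]

```text
time_s: 4.93
tcp_pos: [527.1, 279.1, 118.5]
tcp_rot: [3.137, -0.14, -0.0]
contact_force: [0.8, -6.1, 0.3]
finger_gap: 9.7
```

>>> jog_arm:
  plan: [0,0,0,0,0,0,0,0,0,0,0,0,0,0,0,0,0,0,0,0,0,0,0,0,0,0,-30,0,0,0,-70,0,0,0,-110,0,0,0,-110,0]
  gripper: 70

```text
time_s: 5.77
tcp_pos: [530.3, 281.3, 237.2]
tcp_rot: [-3.133, 0.139, -0.021]
contact_force: [0.4, -0.3, 0.7]
finger_gap: 68.9
```

```bash
python3 -c "
from h import *
goto(562.3,-317,230,-95.3);goto(562.3,-317,140,-95.3)"
```

```text
shift [ 84.9 593.1   4.5] turn 0.2 | now [530.3 281.3 237.2] ty -95.1 gap 68.9 F [ 0.4 -0.3  0.7] t 5.7667
shift [ 83.7 593.7  94.5] turn 0.2 | now [530.3 281.3 237.2] ty -95.1 gap 68.9 F [ 0.4 -0.3  0.7] t 5.7667
```

>>> jog_arm:
  plan: [42,300,5,-30,42,300,5,-30,42,300,5,-30,42,300,5,-30,42,300,5,-30,42,300,5,-30,84,593,5,-50,84,593,5,-50,84,593,5,-50,84,593,5,-50,84,593,5,-50,84,593,5,-50,84,593,5,-50,84,593,5,-50,84,593,5,-50,84,593,5,-50,84,593,5,-50,84,593,5,-50]

```text
time_s: 7.27
tcp_pos: [557.8, -317.7, 223.1]
tcp_rot: [-2.903, -1.199, 0.0]
contact_force: [0.1, 0.8, -0.4]
finger_gap: 70.3
```

```bash
python3 -c "
from h import *
print(get_obs()['joint_positions'].round(2))
goto(562.3,-317,140,-45);goto(562.3,-317,52,-45)"
```

```text
[-0.64  0.57  1.17  0.    1.4   0.15]
shift [ 3.7  2.8 83.1] turn -0.1 | now [ 557.8 -317.7  223.1] ty -45.1 gap 70.3 F [ 0.1  0.8 -0.4] t 7.2667
shift [  3.7   2.9 171.1] turn -0.1 | now [ 557.8 -317.7  223.1] ty -45.1 gap 70.3 F [ 0.1  0.8 -0.4] t 7.2667
```

>>> jog_arm:
  plan: [4,3,40,0,4,3,80,0,4,3,110,0,4,3,135,0,4,3,155,0,4,3,168,0,4,3,171,0,4,3,171,0]

```text
time_s: 7.93
tcp_pos: [562.9, -315.7, 52.1]
tcp_rot: [-2.901, -1.202, 0.001]
contact_force: [0.2, 0.0, -0.2]
finger_gap: 70.3
```

>>> jog_arm:
  plan: [0,0,0,0,0,0,0,0,0,0,0,0,0,0,0,0,0,0,0,0,0,0,0,0,0,0,0,0,0,0,0,0,0,0,0,0,0,0,0,0]
  gripper: 0

```text
time_s: 8.77
tcp_pos: [563.0, -317.9, 52.7]
tcp_rot: [2.903, 1.199, 0.0]
contact_force: [0.4, -1.1, 0.9]
finger_gap: 25.6
```

```bash
python3 -c "
from h import *
goto(562.3,-317,52,-45)
o=get_obs();print(o['torque'])
goto(550,-200,200)"
```

```text
shift [ 0.1 -1.1  0.7] turn -0.1 | now [ 563.  -317.9   52.7] ty -45.1 gap 25.6 F [ 0.4 -1.1  0.9] t 8.7667
[-0.14920242 -0.09283358  0.01842185]
shift [  74.   -92.6 -147.4] turn 0 | now [ 563.  -317.9   52.7] ty -45.1 gap 25.6 F [ 0.4 -1.1  0.9] t 8.7667
```

>>> jog_arm:
  plan: [0,0,-4,0,0,0,-12,0,0,0,-24,0,0,0,-38,0,0,0,-54,0,0,0,-70,0,0,0,-86,0,0,0,-102,0,0,0,-116,0,0,0,-126,0,0,0,-130,0,0,0,-130,0]

```text
time_s: 9.77
tcp_pos: [563.1, -317.8, 183.8]
tcp_rot: [2.902, 1.199, 0.002]
contact_force: [0.4, -0.0, -7.4]
finger_gap: 25.2
```

```bash
python3 -c "
from h import *
goto(512.5,125.5,182.7)
t=grab_frame('side')[:,:,::-1];cv2.imwrite('pics/s3.png',t)"
```

```text
shift [ 277.  -349.7    0.5] turn 0 | now [ 563.1 -317.8  183.8] ty -45.1 gap 25.2 F [ 0.4 -0.  -7.4] t 9.7667
```

View pics/s3.png

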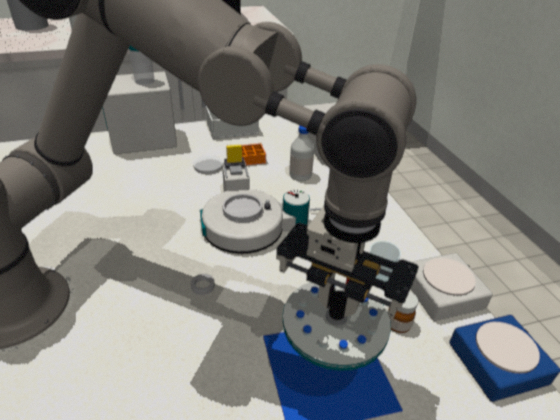

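The carousel at (335,330) is lifted level and clear of the mat. I'll carry it over the cup smoothly.

>>> jog_arm:
  plan: [5,-6,0,0,15,-19,0,0,30,-38,0,0,50,-63,0,0,70,-88,0,0,91,-115,0,0,112,-141,0,0,133,-168,0,0,154,-194,0,0,174,-220,0,0,194,-245,0,0,213,-269,0,0,231,-292,0,0,247,-312,0,0,260,-328,0,0,269,-340,0,0,275,-347,0,0,277,-350,0,0,277,-350,0,0,277,-350,0,0]

```text
time_s: 11.48
tcp_pos: [511.9, 125.2, 182.2]
tcp_rot: [2.903, 1.199, -0.001]
contact_force: [0.5, 1.0, -6.7]
finger_gap: 25.3
```

```bash
python3 -c "
from h import *
goto(512.5,125.5,113)
t=grab_frame('side')[:,:,::-1];s=np.clip(grab_frame('top')[:,:,::-1]*1.8,0,255).astype('uint8')
cv2.imwrite('pics/s4.png',np.hstack([crop(t,170,110,160,160,400,400),crop(s,160,150,160,160,400,400)]))"
```

```text
shift [ 0.7  0.2 69.2] turn 0 | now [511.9 125.2 182.2] ty -45.1 gap 25.3 F [ 0.5  1.  -6.7] t 11.4833
```

View pics/s4.png

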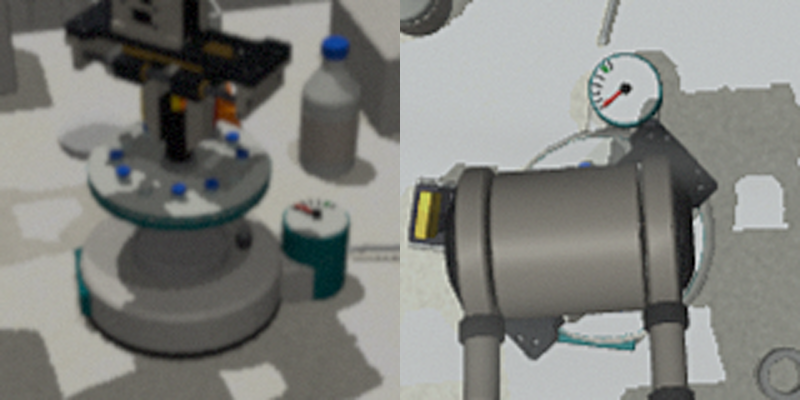

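The carousel hangs level over the drum, concentric as far as can be seen, and the needle is still at its low reading. I'll lower it.

>>> jog_arm:
  plan: [0,0,8,0,0,0,18,0,0,0,30,0,0,0,40,0,0,0,49,0,0,0,55,0,0,0,58,0,0,0,58,0]

```text
time_s: 12.25
tcp_pos: [511.7, 125.7, 123.7]
tcp_rot: [-2.903, -1.199, 0.002]
contact_force: [0.2, 0.7, -6.6]
finger_gap: 25.7
```

>>> jog_arm:
  plan: [0,0,1,0,0,0,2,0,0,0,3,0,0,0,4,0,0,0,5,0,0,0,6,0,0,0,6,0]

```text
time_s: 12.83
tcp_pos: [511.9, 125.8, 118.4]
tcp_rot: [2.904, 1.2, -0.0]
contact_force: [-0.7, 0.7, -7.5]
finger_gap: 25.2
```

```bash
python3 -c "
from h import *
goto(512.5,125.5,109.7);print(get_obs()['torque'])"
```

```text
shift [0.2 0.6 8.7] turn 0 | now [511.9 125.8 118.4] ty -45.1 gap 25.2 F [-0.7  0.7 -7.5] t 12.8333
[ 0.01671998  0.0113951  -0.01041978]
```

>>> jog_arm:
  plan: [0,0,1,0,0,0,2,0,0,0,3,0,0,0,4,0,0,0,5,0,0,0,5,0]

```text
time_s: 13.33
tcp_pos: [511.9, 125.8, 113.3]
tcp_rot: [-2.903, -1.2, 0.001]
contact_force: [0.3, 0.0, -8.0]
finger_gap: 25.2
```

>>> jog_arm:
  plan: [0,0,1,0,0,0,2,0,0,0,3,0,0,0,3,0]

```text
time_s: 13.67
tcp_pos: [512.0, 125.8, 110.3]
tcp_rot: [2.904, 1.2, -0.0]
contact_force: [1.2, -0.3, -6.7]
finger_gap: 25.6
```

>>> jog_arm:
  plan: [0,0,1,0,0,0,2,0,0,0,2,0]

```text
time_s: 13.92
tcp_pos: [512.3, 125.9, 109.6]
tcp_rot: [2.903, 1.2, 0.002]
contact_force: [-2.6, -0.0, 3.3]
finger_gap: 25.4
```

It has bottomed out at the predicted height. Release and retreat up.

>>> jog_arm:
  plan: [0,0,-1,0,0,0,-1,0,0,0,-1,0,0,0,-1,0,0,0,-1,0,0,0,-1,0,0,0,-1,0,0,0,-15,0,0,0,-45,0,0,0,-80,0,0,0,-110,0,0,0,-120,0,0,0,-120,0]
  gripper: 70

```text
time_s: 15.0
tcp_pos: [513.5, 126.0, 231.4]
tcp_rot: [2.902, 1.199, 0.009]
contact_force: [-0.3, 0.0, -1.0]
finger_gap: 70.1
```

```bash
python3 -c "
from h import *
goto(527.5,279.5,230,-95.3);goto(527.1,279.2,118.5,-95.3)
t=grab_frame('side')[:,:,::-1];s=np.clip(grab_frame('top')[:,:,::-1]*1.8,0,255).astype('uint8')
cv2.imwrite('pics/s5.png',np.hstack([crop(t,180,120,133,133,400,400),crop(s,160,150,133,133,400,400)]))"
```

```text
shift [118.3 -98.8   1.6] turn 50.2 | now [513.5 126.  231.4] ty -45.1 gap 70.1 F [-0.3  0.  -1. ] t 15.0
shift [117.2 -99.4 113.1] turn 50.2 | now [513.5 126.  231.4] ty -45.1 gap 70.1 F [-0.3  0.  -1. ] t 15.0
```

View pics/s5.png

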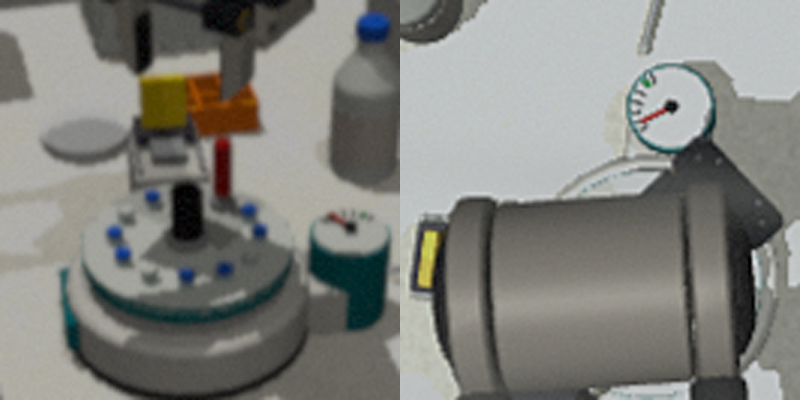

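Carousel seated flat, needle off zero slightly, and the handle is away at (222,165) in the crop. Back to the gate tab.

>>> jog_arm:
  plan: [117,-99,2,50,117,-99,2,50,117,-99,2,50,117,-99,2,50,117,-99,2,50,117,-99,2,50,117,-99,2,50,117,-99,2,50,117,-99,2,50]
  gripper: 60

```text
time_s: 15.85
tcp_pos: [524.1, 278.3, 223.8]
tcp_rot: [3.136, -0.141, -0.007]
contact_force: [-0.0, 0.3, -0.0]
finger_gap: 59.9
```

```bash
python3 -c "
from h import *
goto(527.1,279.2,118.5,-95.3)"
```

```text
shift [  3.4  -1.4 105.3] turn 0.2 | now [524.1 278.3 223.8] ty -95.1 gap 59.9 F [-0.   0.3 -0. ] t 15.85
```

>>> jog_arm:
  plan: [3,-1,0,0,3,-1,35,0,3,-1,70,0,3,-1,98,0,3,-1,105,0,3,-1,105,0]

```text
time_s: 16.35
tcp_pos: [526.7, 278.5, 118.7]
tcp_rot: [3.136, -0.139, -0.009]
contact_force: [0.2, -0.2, 0.3]
finger_gap: 60.1
```

>>> jog_arm:
  plan: [0,0,0,0,0,0,0,0,0,0,0,0,0,0,0,0,0,0,0,0,0,0,0,0,0,0,0,0,0,0,0,0,0,0,0,0,0,0,0,0]
  gripper: 0

```text
time_s: 17.18
tcp_pos: [528.1, 279.0, 121.6]
tcp_rot: [3.138, -0.14, -0.0]
contact_force: [-0.5, -3.0, 2.0]
finger_gap: 10.0
```

>>> jog_arm:
  plan: [0,8,0,0,0,16,0,0,0,24,0,0,0,31,0,0,0,34,0,0,0,35,0,0,0,35,0,0]

```text
time_s: 17.77
tcp_pos: [524.7, 243.6, 121.6]
tcp_rot: [3.137, -0.141, -0.001]
contact_force: [-3.0, -2.6, 4.9]
finger_gap: 9.8
```

>>> jog_arm:
  plan: [0,1,0,0,0,2,0,0,0,2,0,0]

```text
time_s: 18.02
tcp_pos: [524.7, 243.1, 121.6]
tcp_rot: [-3.138, 0.139, -0.0]
contact_force: [-2.5, 3.2, 3.8]
finger_gap: 10.0
```

>>> jog_arm:
  plan: [0,1,0,0,0,2,0,0,0,2,0,0]

```text
time_s: 18.27
tcp_pos: [524.7, 243.0, 121.7]
tcp_rot: [-3.134, 0.139, -0.002]
contact_force: [-1.6, 11.4, 1.2]
finger_gap: 9.8
```

>>> jog_arm:
  plan: [0,-2,0,0,0,-2,0,0]

```text
time_s: 18.43
tcp_pos: [524.7, 243.1, 121.6]
tcp_rot: [-3.138, 0.139, -0.0]
contact_force: [-1.7, 5.3, 4.4]
finger_gap: 10.0
```

>>> jog_arm:
  plan: [0,0,0,0,0,0,0,0,0,0,0,0,0,0,0,0,0,0,0,0,0,0,0,0,0,0,-30,0,0,0,-70,0,0,0,-105,0,0,-40,-105,0,0,-80,-105,0,0,-120,-105,0,0,-120,-105,0]
  gripper: 50

```text
time_s: 19.52
tcp_pos: [534.7, 368.0, 225.8]
tcp_rot: [-3.136, 0.133, 0.0]
contact_force: [-0.5, -1.2, 0.1]
finger_gap: 50.4
```

```bash
python3 -c "
from h import *
goto(512.3,125.8,230,-95.3)
t=grab_frame('side')[:,:,::-1];s=np.clip(grab_frame('top')[:,:,::-1]*1.8,0,255).astype('uint8')
cv2.imwrite('pics/raw_s6.png',t);cv2.imwrite('pics/raw_t6.png',s)
cv2.imwrite('pics/s6.png',np.hstack([crop(t,205,130,100,100,400,400),crop(s,170,160,100,100,400,400)]))"
```

```text
shift [ -1.9 243.3  -4.9] turn 0.5 | now [534.7 368.  225.8] ty -94.8 gap 50.4 F [-0.5 -1.2  0.1] t 19.5167
```

View pics/s6.png

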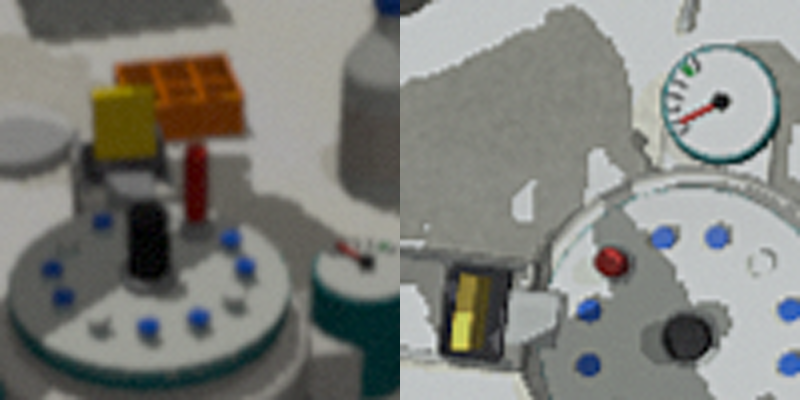

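The gate is closed, with the tongue over the rim. The needle reads low and points at (678,123) from the hub at (722,102). The green mark is at (690,70) and the handle at (611,263).

```bash
cat >> h.py <<'E'
C=np.array([512.5,125.7])
def needle(save=None):
    t=grab_frame('top').astype(int);hu,hv=250.5,185.5
    v,u=np.mgrid[0:420,0:560];d=np.hypot(u-hu,v-hv)
    r,g,b=t[...,0],t[...,1],t[...,2]
    w=np.clip(r-np.maximum(g,b)-15,0,None)*(d<15)*(d>2)
    if w.sum()<50: print('needle hidden',w.sum());return None
    x,y=(w*(u-hu)).sum(),(w*(v-hv)).sum()
    gm=np.clip(g-np.maximum(r,b)-15,0,None)*(d<16)*(d>5)
    gs='green %.3f'%np.arctan2(-(gm*(v-hv)).sum(),-(gm*(u-hu)).sum()) if gm.sum()>30 else ''
    print('needle(+=cw from image-left) %.3f'%np.arctan2(-y,-x),'w',w.sum(),gs)
    if save: cv2.imwrite(save,t[:,:,::-1].astype('uint8'))
def circ(deg,steps=None):
    """rows to lead handle: from present TCP angle about C"""
    o=get_obs();M=R.from_rotvec(o['tcp_rot']);p=o['tcp_pos'][:2];a0=np.degrees(np.arctan2(*(p-C)[::-1]))
    print('angle',a0.round(1),'r',np.hypot(*(p-C)).round(1),'F',o['contact_force'].round(1),'t',o['time_s'])
    if deg:
        n=steps
        rows=[]
        for k in range(1,n+1):
            a=np.radians(a0+deg*k/n);q=C+58*np.array([np.cos(a),np.sin(a)])
            rows.append(M.inv().apply(np.r_[q-p,0]).round(1)[:2])
        print(np.array(rows).tolist())
E
python3 - <<'E'
from h import *
k=atz('top',241.75,245,137);h=atz('top',222.75,225.75,149);print(k,h)
a=np.arctan2(*(h-k)[:2][::-1]);print(np.degrees(a),np.hypot(*(h-k)[:2]))
# colour refine
t=grab_frame('top').astype(int);w=np.clip(t[...,0]-np.maximum(t[...,1],t[...,2])-15,0,None)
w[:,:205]=0;w[:,240:]=0;w[:205]=0;w[245:]=0;v,u=np.mgrid[0:420,0:560]
print((w*u).sum()/w.sum(),(w*v).sum()/w.sum())
needle()
q=C+58*np.array([np.cos(a),np.sin(a)]);print(q);goto(q[0],q[1],230,-95.3)
E
```

```text
[510.72411058 124.7546741  137.        ] [550.78421636 166.00726184 149.        ]
45.84020444089857 57.502939662420516
222.16387959866222 224.88628762541805
needle(+=cw from image-left) -0.349 w 478 green 0.750
[552.90638876 167.30917864]
shift [ 34.7 191.6  -3.7] turn 0.2 | now [535.4 361.3 226.2] ty -95.1 gap 50.1 F [-0.   0.7 -0.1] t 19.7167
```

>>> jog_arm:
  plan: [35,191,-3,0,35,191,-3,0,35,191,-3,0,35,191,-3,0,35,191,-3,0,35,191,-3,0,35,191,-3,0]
  gripper: 40

```text
time_s: 20.3
tcp_pos: [553.5, 165.9, 230.1]
tcp_rot: [-3.138, 0.148, -0.001]
contact_force: [0.1, 0.8, -0.6]
finger_gap: 39.9
```

```bash
python3 -c "
from h import *
goto(552.7,167.1,116,-95.3);needle()"
```

```text
shift [ -1.   -1.1 114.1] turn -0.1 | now [553.5 165.9 230.1] ty -95.4 gap 39.9 F [ 0.1  0.8 -0.6] t 20.3
needle(+=cw from image-left) -0.330 w 122 green 0.748
```

>>> jog_arm:
  plan: [-1,-1,35,0,-1,-1,70,0,-1,-1,95,0,-1,-1,110,0,-1,-1,114,0,-1,-1,114,0]

```text
time_s: 20.85
tcp_pos: [551.6, 170.5, 114.5]
tcp_rot: [3.138, -0.138, -0.004]
contact_force: [-0.2, -0.4, 0.5]
finger_gap: 40.2
```

>>> jog_arm:
  plan: [0,0,0,0,0,0,0,0,0,0,0,0,0,0,0,0,0,0,0,0,0,0,0,0,0,0,0,0]
  gripper: 0

```text
time_s: 21.43
tcp_pos: [552.6, 169.6, 115.8]
tcp_rot: [3.138, -0.14, 0.001]
contact_force: [0.8, -1.0, 1.0]
finger_gap: 15.0
```

```bash
python3 -c "
from h import *
goto(552.7,167.1,116,-95.3);needle('pics/t7.png');circ(-40,8);circ(40,8)"
```

```text
shift [ 0.3  2.4 -0.2] turn 0.2 | now [552.6 169.6 115.8] ty -95.1 gap 15.0 F [ 0.8 -1.   1. ] t 21.4333
needle(+=cw from image-left) -0.362 w 187 green 0.751
angle 47.6 r 59.4 F [ 0.7 -0.9  0.8] t 21.4833
[[3.0, 4.4], [6.6, 7.9], [9.9, 11.8], [12.8, 15.9], [15.3, 20.3], [17.5, 24.9], [19.2, 29.7], [20.5, 34.5]]
angle 47.6 r 59.4 F [ 0.7 -0.9  0.8] t 21.4833
[[-5.0, -1.8], [-9.4, -4.3], [-14.0, -6.4], [-18.8, -8.1], [-23.7, -9.4], [-28.6, -10.3], [-33.7, -10.7], [-38.7, -10.7]]
```

```bash
cat > arcs.py <<'E'
import numpy as np,sys
from scipy.spatial.transform import Rotation as R
a0,step,n,rows=float(sys.argv[1]),float(sys.argv[2]),int(sys.argv[3]),int(sys.argv[4])
th=np.radians(-95.1);ty=np.array([np.cos(th),np.sin(th)]);tx=np.array([-ty[1],ty[0]])*1
# tool z down: x = y cross z
tx=np.cross([*ty,0],[0,0,-1])[:2]
P=lambda d:58*np.array([np.cos(np.radians(d)),np.sin(np.radians(d))])
for i in range(n):
    s=a0+i*step
    print(s+step,[float(x) for k in range(1,rows+1) for x in (*np.round([(P(s+step*k/rows)-P(s))@tx,(P(s+step*k/rows)-P(s))@ty],1),0,0)])
E
python3 arcs.py 47.3 30 11 6
```

```text
77.3 [-4.1, -2.9, 0.0, 0.0, -8.5, -5.4, 0.0, 0.0, -13.1, -7.6, 0.0, 0.0, -17.9, -9.3, 0.0, 0.0, -22.7, -10.7, 0.0, 0.0, -27.7, -11.5, 0.0, 0.0]
107.3 [-5.0, -0.4, 0.0, 0.0, -10.1, -0.5, 0.0, 0.0, -15.1, -0.0, 0.0, 0.0, -20.1, 0.8, 0.0, 0.0, -25.0, 2.1, 0.0, 0.0, -29.8, 3.9, 0.0, 0.0]
137.3 [-4.6, 2.1, 0.0, 0.0, -9.0, 4.7, 0.0, 0.0, -13.1, 7.5, 0.0, 0.0, -17.0, 10.8, 0.0, 0.0, -20.6, 14.4, 0.0, 0.0, -23.9, 18.2, 0.0, 0.0]
167.3 [-2.9, 4.1, 0.0, 0.0, -5.4, 8.5, 0.0, 0.0, -7.6, 13.1, 0.0, 0.0, -9.3, 17.9, 0.0, 0.0, -10.7, 22.7, 0.0, 0.0, -11.5, 27.7, 0.0, 0.0]
197.3 [-0.4, 5.0, 0.0, 0.0, -0.5, 10.1, 0.0, 0.0, -0.0, 15.1, 0.0, 0.0, 0.8, 20.1, 0.0, 0.0, 2.1, 25.0, 0.0, 0.0, 3.9, 29.8, 0.0, 0.0]
227.3 [2.1, 4.6, 0.0, 0.0, 4.7, 9.0, 0.0, 0.0, 7.5, 13.1, 0.0, 0.0, 10.8, 17.0, 0.0, 0.0, 14.4, 20.6, 0.0, 0.0, 18.2, 23.9, 0.0, 0.0]
257.3 [4.1, 2.9, 0.0, 0.0, 8.5, 5.4, 0.0, 0.0, 13.1, 7.6, 0.0, 0.0, 17.9, 9.3, 0.0, 0.0, 22.7, 10.7, 0.0, 0.0, 27.7, 11.5, 0.0, 0.0]
287.3 [5.0, 0.4, 0.0, 0.0, 10.1, 0.5, 0.0, 0.0, 15.1, 0.0, 0.0, 0.0, 20.1, -0.8, 0.0, 0.0, 25.0, -2.1, 0.0, 0.0, 29.8, -3.9, 0.0, 0.0]
317.3 [4.6, -2.1, 0.0, 0.0, 9.0, -4.7, 0.0, 0.0, 13.1, -7.5, 0.0, 0.0, 17.0, -10.8, 0.0, 0.0, 20.6, -14.4, 0.0, 0.0, 23.9, -18.2, 0.0, 0.0]
347.3 [2.9, -4.1, 0.0, 0.0, 5.4, -8.5, 0.0, 0.0, 7.6, -13.1, 0.0, 0.0, 9.3, -17.9, 0.0, 0.0, 10.7, -22.7, 0.0, 0.0, 11.5, -27.7, 0.0, 0.0]
377.3 [0.4, -5.0, 0.0, 0.0, 0.5, -10.1, 0.0, 0.0, 0.0, -15.1, 0.0, 0.0, -0.8, -20.1, 0.0, 0.0, -2.1, -25.0, 0.0, 0.0, -3.9, -29.8, 0.0, 0.0]
```

>>> jog_arm:
  plan: [-4,-3,0,0,-8.5,-5.5,0,0,-13,-7.5,0,0,-18,-9.5,0,0,-22.5,-10.5,0,0,-27.5,-11.5,0,0,-27.5,-11.5,0,0]

```text
time_s: 22.07
tcp_pos: [524.6, 183.8, 115.4]
tcp_rot: [3.138, -0.139, -0.003]
contact_force: [-2.0, -2.0, 0.5]
finger_gap: 15.3
```

```bash
python3 -c "
from h import *
needle();circ(0)"
```

```text
needle(+=cw from image-left) -0.323 w 474 green 0.751
angle 77.7 r 59.5 F [-1.  -2.3 -0.5] t 22.1167
```

>>> jog_arm:
  plan: [-5,-0.5,0,0,-10,-0.5,0,0,-15,0,0,0,-20,1,0,0,-25,2,0,0,-30,4,0,0,-30,4,0,0]

```text
time_s: 22.7
tcp_pos: [494.5, 181.9, 115.5]
tcp_rot: [3.138, -0.14, -0.002]
contact_force: [0.7, -3.0, -0.0]
finger_gap: 15.5
```

```bash
python3 -c "
from h import *
needle('pics/t8.png');circ(0)"
```

```text
needle(+=cw from image-left) -0.340 w 445 green 0.751
angle 107.3 r 59.0 F [ 0.4 -2.6  0.4] t 22.75
```

>>> jog_arm:
  plan: [-4.5,2.5,0,0,-9,5,0,0,-13,8,0,0,-17,11.5,0,0,-20.5,15,0,0,-24,19,0,0,-24,19,0,0]

```text
time_s: 23.33
tcp_pos: [469.0, 164.6, 115.4]
tcp_rot: [3.138, -0.14, -0.002]
contact_force: [-2.1, -0.2, -0.2]
finger_gap: 15.4
```

```bash
python3 -c "
from h import *
needle();circ(0)"
```

```text
needle(+=cw from image-left) 0.689 w 489 green 0.760
angle 137.9 r 58.4 F [-1.7  0.6  0.8] t 23.3833
```

>>> jog_arm:
  plan: [-3,4,0,0,-5.5,8.5,0,0,-7.5,13,0,0,-9.5,18,0,0,-10.5,22.5,0,0,-11.5,27.5,0,0,-11.5,27.5,0,0]

```text
time_s: 23.97
tcp_pos: [455.9, 137.9, 115.4]
tcp_rot: [3.138, -0.141, -0.001]
contact_force: [-0.8, -0.1, 0.2]
finger_gap: 15.5
```

```bash
python3 -c "
from h import *
needle('pics/t9.png');circ(0)"
```

```text
needle(+=cw from image-left) -0.326 w 434 green 0.751
angle 167.5 r 57.9 F [-1.5 -0.1  0.6] t 24.0167
```

```bash
python3 arcs.py 167.5 -18 1 5; python3 arcs.py 149.5 -4 6 2
```

```text
149.5 [0.6, -3.6, 0.0, 0.0, 1.4, -7.1, 0.0, 0.0, 2.4, -10.6, 0.0, 0.0, 3.7, -14.1, 0.0, 0.0, 5.1, -17.4, 0.0, 0.0]
145.5 [0.9, -1.8, 0.0, 0.0, 1.9, -3.6, 0.0, 0.0]
141.5 [1.0, -1.7, 0.0, 0.0, 2.1, -3.5, 0.0, 0.0]
137.5 [1.1, -1.7, 0.0, 0.0, 2.3, -3.3, 0.0, 0.0]
133.5 [1.3, -1.6, 0.0, 0.0, 2.6, -3.1, 0.0, 0.0]
129.5 [1.4, -1.5, 0.0, 0.0, 2.8, -2.9, 0.0, 0.0]
125.5 [1.5, -1.4, 0.0, 0.0, 3.0, -2.7, 0.0, 0.0]
```

>>> jog_arm:
  plan: [0.5,-3.5,0,0,1.5,-7,0,0,2.5,-10.5,0,0,3.5,-14,0,0,5,-17.5,0,0,5,-17.5,0,0,5,-17.5,0,0]

```text
time_s: 24.6
tcp_pos: [463.3, 156.7, 115.6]
tcp_rot: [-3.138, 0.139, -0.001]
contact_force: [0.1, 0.7, 0.7]
finger_gap: 15.0
```

```bash
python3 -c "
from h import *
needle();circ(0)"
```

```text
needle(+=cw from image-left) 0.290 w 519 green 0.750
angle 148.0 r 58.1 F [-0.3  0.7 -0.8] t 24.65
```

>>> jog_arm:
  plan: [1,-2,0,0,2,-3.5,0,0,2,-3.5,0,0,2,-3.5,0,0]

```text
time_s: 24.98
tcp_pos: [465.3, 159.5, 115.5]
tcp_rot: [-3.138, 0.14, -0.0]
contact_force: [-0.7, 0.7, 0.7]
finger_gap: 15.4
```

```bash
python3 -c "
from h import *
needle();circ(0)"
```

```text
needle(+=cw from image-left) 0.471 w 413 green 0.751
angle 144.4 r 58.1 F [-1.   1.4  0.3] t 25.0333
```

>>> jog_arm:
  plan: [1,-2,0,0,2,-3.5,0,0,2,-3.5,0,0,2,-3.5,0,0]

```text
time_s: 25.37
tcp_pos: [467.8, 162.9, 115.6]
tcp_rot: [-3.138, 0.14, -0.001]
contact_force: [-0.4, 1.4, 1.1]
finger_gap: 15.6
```

```bash
python3 -c "
from h import *
needle();circ(0)"
```

```text
needle(+=cw from image-left) 0.674 w 517 green 0.764
angle 140.2 r 58.2 F [-0.1  0.4 -0.1] t 25.4167
```

>>> jog_arm:
  plan: [1,-2,0,0,2.5,-3.5,0,0,2.5,-3.5,0,0,2.5,-3.5,0,0]

```text
time_s: 25.75
tcp_pos: [470.6, 166.2, 115.6]
tcp_rot: [-3.138, 0.14, -0.001]
contact_force: [0.6, 0.2, 0.9]
finger_gap: 15.3
```

```bash
python3 -c "
from h import *
needle();circ(0)"
```

```text
needle(+=cw from image-left) 0.685 w 506 green 0.762
angle 136.0 r 58.3 F [0.5 1.2 0.2] t 25.8
```

>>> jog_arm:
  plan: [1.5,-1.5,0,0,2.5,-3,0,0,2.5,-3,0,0,2.5,-3,0,0]

```text
time_s: 26.13
tcp_pos: [473.3, 168.9, 115.5]
tcp_rot: [-3.138, 0.14, -0.001]
contact_force: [-0.5, 0.1, -0.2]
finger_gap: 15.3
```

```bash
python3 -c "
from h import *
needle();circ(0)"
```

```text
needle(+=cw from image-left) 0.676 w 512 green 0.762
angle 132.2 r 58.3 F [-0.   0.4  1.3] t 26.1833
```

>>> jog_arm:
  plan: [1.5,-1.5,0,0,3,-3,0,0,3,-3,0,0,3,-3,0,0]

```text
time_s: 26.52
tcp_pos: [476.6, 171.7, 115.6]
tcp_rot: [-3.138, 0.14, -0.001]
contact_force: [0.6, 2.0, -0.1]
finger_gap: 15.2
```

```bash
python3 -c "
from h import *
needle();circ(0)"
```

```text
needle(+=cw from image-left) 0.469 w 423 green 0.750
angle 128.0 r 58.3 F [ 0.7  1.9 -0. ] t 26.5667
```

```bash
python3 arcs.py 128 -22 1 7; python3 arcs.py 106 30.2 1 12
```

```text
106.0 [2.4, -2.1, 0.0, 0.0, 4.9, -4.1, 0.0, 0.0, 7.5, -5.9, 0.0, 0.0, 10.2, -7.6, 0.0, 0.0, 13.0, -9.2, 0.0, 0.0, 15.8, -10.5, 0.0, 0.0, 18.8, -11.8, 0.0, 0.0]
136.2 [-2.4, 1.0, 0.0, 0.0, -4.7, 2.0, 0.0, 0.0, -6.9, 3.2, 0.0, 0.0, -9.1, 4.5, 0.0, 0.0, -11.3, 5.8, 0.0, 0.0, -13.4, 7.3, 0.0, 0.0, -15.4, 8.9, 0.0, 0.0, -17.3, 10.5, 0.0, 0.0, -19.2, 12.2, 0.0, 0.0, -21.0, 14.0, 0.0, 0.0, -22.7, 15.9, 0.0, 0.0, -24.4, 17.8, 0.0, 0.0]
```

>>> jog_arm:
  plan: [2.5,-2,0,0,5,-4,0,0,7.5,-6,0,0,10,-7.5,0,0,13,-9,0,0,16,-10.5,0,0,19,-12,0,0,19,-12,0,0,19,-12,0,0]

```text
time_s: 27.32
tcp_pos: [496.9, 182.1, 115.6]
tcp_rot: [-3.138, 0.14, -0.002]
contact_force: [-0.9, 4.1, 0.8]
finger_gap: 15.6
```

```bash
python3 -c "
from h import *
needle();circ(0)"
```

```text
needle(+=cw from image-left) -0.350 w 467 green 0.751
angle 105.6 r 58.4 F [-0.9  2.6 -0.1] t 27.3667
```

>>> jog_arm:
  plan: [-2.5,1,0,0,-4.5,2,0,0,-7,3,0,0,-9,4.5,0,0,-11.5,6,0,0,-13.5,7.5,0,0,-15.5,9,0,0,-17.5,10.5,0,0,-19,12,0,0,-21,14,0,0,-22.5,16,0,0,-24,18,0,0,-24,18,0,0,-24,18,0,0]

```text
time_s: 28.53
tcp_pos: [470.2, 165.4, 115.3]
tcp_rot: [3.138, -0.14, -0.002]
contact_force: [-0.6, -0.4, 0.9]
finger_gap: 15.3
```

```bash
python3 -c "
from h import *
needle('pics/t10.png');circ(0);goto(*(C+58.2*np.array([np.cos(np.radians(136.2)),np.sin(np.radians(136.2))])),115.6)"
```

```text
needle(+=cw from image-left) 0.687 w 501 green 0.762
angle 136.6 r 58.0 F [-1.5 -0.9 -0. ] t 28.5833
shift [ 0.1 -0.4 -0.3] turn 0 | now [470.4 165.6 115.3] ty -95.1 gap 15.6 F [-1.5 -0.9 -0. ] t 28.5833
```

>>> jog_arm:
  plan: [0,0,0,0,0,0,0,0,0,0,0,0,0,0,0,0,0,0,0,0,0,0,0,0,0,0,-25,0,0,0,-60,0,0,0,-100,0,0,0,-115,0,0,0,-115,0]
  gripper: 40

```text
time_s: 29.5
tcp_pos: [472.9, 166.4, 234.9]
tcp_rot: [-3.137, 0.14, -0.013]
contact_force: [-0.2, 0.7, -0.4]
finger_gap: 39.8
```

>>> jog_arm:
  plan: [-20,30,0,0,-20,70,0,0,-20,110,0,0,-20,150,0,0,-20,190,0,0,-20,230,0,0,-20,260,0,0,-20,260,0,0]

```text
time_s: 30.17
tcp_pos: [426.9, -95.8, 229.4]
tcp_rot: [3.137, -0.148, -0.002]
contact_force: [-0.9, 0.4, 0.7]
finger_gap: 39.6
```

```bash
python3 -c "
from h import *
needle();
t=grab_frame('side')[:,:,::-1];s=np.clip(grab_frame('top')[:,:,::-1]*1.8,0,255).astype('uint8')
k=atz('top',241.75,245,137)
f=grab_frame('top').astype(int);w=np.clip(f[...,0]-np.maximum(f[...,1],f[...,2])-15,0,None)
w[:,:200]=0;w[:,290:]=0;w[:205]=0;w[300:]=0;v,u=np.mgrid[0:420,0:560]
h=atz('top',(w*u).sum()/w.sum(),(w*v).sum()/w.sum(),148);print('handle angle',np.degrees(np.arctan2(*(h-k)[:2][::-1])),np.hypot(*(h-k)[:2]))
cv2.imwrite('pics/s11.png',np.hstack([crop(t,205,130,100,100,400,400),crop(s,170,160,100,100,400,400)]))"
```

```text
needle(+=cw from image-left) 0.685 w 502 green 0.760
handle angle 135.1585563654799 58.504361599909394
```

View pics/s11.png

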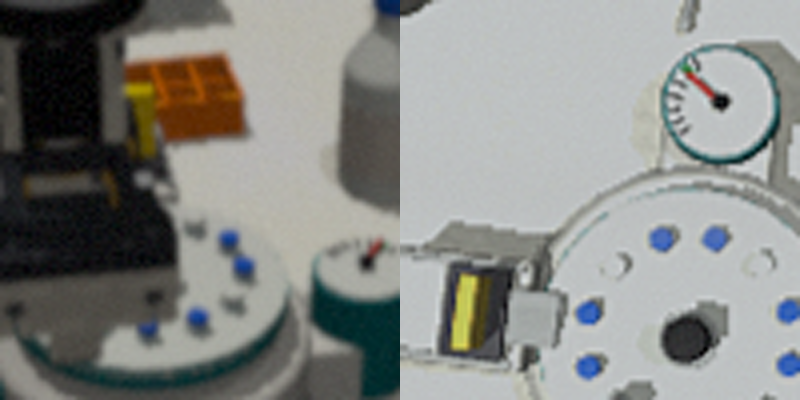

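The needle lies on the green mark (about (688,68) in the crop). The gate is closed with its tongue over the rim at (540,318), and the hand is clear. I'll let the arm settle and hand in.

>>> jog_arm:
  plan: [0,0,0,0,0,0,0,0,0,0,0,0,0,0,0,0,0,0,0,0,0,0,0,0]

```text
time_s: 30.87
tcp_pos: [427.8, -91.0, 230.5]
tcp_rot: [3.138, -0.139, 0.0]
contact_force: [-0.1, -0.2, -1.0]
finger_gap: 40.2
```

```bash
python3 -c "
from h import *
needle();print(close_job())"
```

```text
needle(+=cw from image-left) 0.686 w 504 green 0.762
the job is handed in; nothing more can be done
None
```

The job is done and was handed in at about 31 s; no verdict comes back.

- **Gate open:** I slid it by its tab to the stop, where the push force climbed to 15 N with no more movement.
- **Carousel:** I carried it by the knob into the cup. It touched bottom at the height I had worked out beforehand, and the needle then lifted off zero.
- **Gate closed:** I slid it back 36 mm to its closed stop, where the push force reached 11 N. The last picture shows its tongue over the rim.
- **Turning:** I led the carousel round by the red handle at 60°/s or less. The highest readings ran from about 132° to 140°, with equal readings on both ramps putting the middle at 136.2°. I went back to a low reading, turned up to there and let go.

**Last checks:** the reading stayed at 0.685–0.687 from just before I let go until hand-in, and the hand was clear of everything.

**One disagreement:** my needle script read about 0.08 rad short of the green mark, and the rise from low came out at about 1.0 rad instead of the stated 1.2. I put this down to a slightly wrong hub pixel, because the picture shows the needle on the green mark.

I did not measure the bystanders one by one; the moves were planned to clear them, and no contact force I read out suggested a collision.

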